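# Set out the ink samples and the check weight

## Task

Get the bench ready for the ink check: stand each ink sample bottle in the drip cup of its own colour (red, blue, black) and the brass check weight in the round recess of the wooden rest, all upright and flat on the floor of their holders. Set them down rather than dropping them, do not tip them over, and leave the jar of nibs standing where it is.

Things in the scene. Friction and masses are not known exactly. Their poses are not given: they have to be found in the camera images.
- bottle_red: loose upright ink sample bottle, red body with a white screw cap; round, 44 mm diameter up to a height of 60 mm, then narrowing to the 30 mm cap; 90 mm tall overall, about 0.11 kg (varies by a third). Grip it across the body. Origin: centre of its underside, z up along its axis
- bottle_blue: loose upright ink sample bottle, blue body with a white screw cap; round, 44 mm diameter up to a height of 60 mm, then narrowing to the 30 mm cap; 90 mm tall overall, about 0.11 kg (varies by a third). Grip it across the body. Origin: centre of its underside, z up along its axis
- bottle_black: loose upright ink sample bottle, dark grey to black body with a black screw cap; round, 44 mm diameter up to a height of 60 mm, then narrowing to the 30 mm cap; 90 mm tall overall, about 0.11 kg (varies by a third). Grip it across the body. Origin: centre of its underside, z up along its axis
- weight: loose brass check weight standing upright: cylinder 28 mm diameter and 33 mm high below a knob of 17 mm diameter; 46 mm tall overall, about 0.2 kg (varies by a third). Grip it across the cylinder. Origin: centre of its underside, z up along its axis
- cup_red: red plastic drip cup fixed to the table, round and shallow: a 4 mm thick base 82 mm across carries a round wall, 66 mm inside diameter, 4 mm thick, whose rim is 14 mm above the table; grey disc on its floor. Origin: centre of its underside on the table; the inner floor is 4 mm above the origin; z up
- cup_blue: blue plastic drip cup fixed to the table, round and shallow: a 4 mm thick base 82 mm across carries a round wall, 66 mm inside diameter, 4 mm thick, whose rim is 14 mm above the table; grey disc on its floor. Origin: centre of its underside on the table; the inner floor is 4 mm above the origin; z up
- cup_black: black plastic drip cup fixed to the table, round and shallow: a 4 mm thick base 82 mm across carries a round wall, 66 mm inside diameter, 4 mm thick, whose rim is 14 mm above the table; grey disc on its floor. Origin: centre of its underside on the table; the inner floor is 4 mm above the origin; z up
- weight_rest: square wooden rest fixed to the table, 66 x 66 mm and 18 mm high, with one central round recess of 50 mm diameter and 10 mm depth. Origin: centre of its underside on the table; the recess floor is 8 mm above the origin; x and y along its sides, z up
- jar: bystander to be left alone: loose clear jar of nibs, red lid, about 71 mm diameter, 75 mm tall, 0.09 kg. Origin: on its underside within 4 mm of the centre, z up. Over and behind it are the filling machine's hoses and body, 0.34 m high: from x = 0.46 m on between y = 0.03 and 0.20 m, from x = 0.59 m on between y = -0.03 and 0.25 m. Pass in front (x below 0.40 m) or well above
There are look-alikes about, which are no part of the job. Leave any orange look-alike of the bottle_red alone.

How it is judged (in metres and radians):
At the end, for the whole second after the job is handed in: Each bottle is in the cup of its colour and the weight in the wooden rest: within 14 mm of the centre, underside within 3 mm of the holder floor, tilt below 0.1 rad, below 20 mm/s, released; the jar is within 30 mm of its start, tilt below 0.15 rad (horizontal distance between bottle_red and cup_red below 0.014 m and z of bottle_red in the frame of cup_red between 0.001 and 0.007 m and angle between each of bottle_red, bottle_blue, bottle_black, weight's own z axis and vertical below 0.1 rad and linear speed of each of bottle_red, bottle_blue, bottle_black, weight below 0.02 m/s and contact force between the fingers and bottle_red below 0.05 N and horizontal distance between bottle_blue and cup_blue below 0.014 m and z of bottle_blue in the frame of cup_blue between 0.001 and 0.007 m and contact force between the fingers and bottle_blue below 0.05 N and horizontal distance between bottle_black and cup_black below 0.014 m and z of bottle_black in the frame of cup_black between 0.001 and 0.007 m and contact force between the fingers and bottle_black below 0.05 N and horizontal distance between weight and weight_rest below 0.014 m and z of weight in the frame of weight_rest between 0.005 and 0.011 m and contact force between the fingers and weight below 0.05 N and distance of jar from where it was at the start of the episode below 0.03 m and angle between jar's own z axis and vertical below 0.15 rad); the robot touches nothing.
It fails at once if a bottle or the weight dropped or thrown (in the air more than 40 mm above the table and not held) ((height (world z) of bottle_red above 0.04 m and contact force between the fingers and bottle_red below 0.01 N) or (height (world z) of bottle_blue above 0.04 m and contact force between the fingers and bottle_blue below 0.01 N) or (height (world z) of bottle_black above 0.04 m and contact force between the fingers and bottle_black below 0.01 N) or (height (world z) of weight above 0.04 m and contact force between the fingers and weight below 0.01 N)).
It fails at once if a bottle or the weight tipped by more than about 45 degrees (angle between any of bottle_red, bottle_blue, bottle_black, weight's own z axis and vertical above 0.8 rad).
It fails at once if the jar of nibs knocked over or shifted by more than 30 mm (distance of jar from where it was at the start of the episode above 0.03 m or angle between jar's own z axis and vertical above 0.3 rad).
It also fails if it takes over 144 s, if anything falls off the work surface, if the arm or the gripper's body presses on something with over 40 N, if the wrist force passes 120 N, or if a joint passes its speed limit or range.

## Robot

A 7-joint arm with a two-finger parallel gripper is mounted at the origin on a cart in front of the work surface, level with it; the furniture and walls round the work are solid. World frame = base frame: x ahead of the robot, y to its left, z up, the work surface at z = 0. Lengths are in mm, angles in rad, forces in N, time in s.
With the tool pointing down it reaches from about 400 to 900 mm from the base axis. Payload 5.5 kg.
Tool frame: the origin (TCP) lies at the centre of the arm's flange, where the gripper is bolted on; the fingertips stand 178 mm ahead of it and the grasp point (between the pads) lies 159 mm ahead of it (nose_length is the distance from the TCP to the fingertips, in mm); z points along the fingers, y is the line along which they close (so a half turn about z gives the same grasp; the last joint's range is limited). The gripper opens to 92 mm and grips with 3 to 60 N. Pads are 19 mm wide; open, the fingers measure 130 mm over their backs; the gripper's body (75 mm by 190 mm) begins 47 mm behind the grasp point.
Start: joints at [-1.054, 0.501, -0.427, 1.55, 0.221, 1.138, -0.21], TCP at [163.171, 629.183, 404.729] pointing down, gripper open.
Joint ranges: [-2.88, 2.88], [-0.31, 2.03], [-1.54, 1.56], [0.2, 2.42], [-1.41, 4.55], [0.19, 2.02], [-2.57, 2.57]. Speed limits (rad/s): [2.57, 2.57, 3.14, 3.14, 3.14, 3.14, 3.14].

## Interface

Orientations are given as [roll, pitch, yaw] about the fixed x, y, z axes, in that order (R = Rz(yaw) Ry(pitch) Rx(roll)).
In Python, from cell import move_ptp, move_l, movej, gripper_to, pause, solve_ik, read_state, get_image, Unreachable, close_job, nose_length gives the robot as it stands. Calls block until the motion is done:
- move_ptp(position, orientation): joint-space move of the TCP to a pose.
- move_l(position, rotation=None, feed=150): straight line of the TCP; rotation=None keeps the orientation; feed is the mean speed in mm/s.
- movej(angles): joint-space move.
- gripper_to(opening, f_grip=None): opening from 0.0 (shut) to 1.0 (fully open); f_grip is the grip in N (None keeps the last); returns when the fingers have stopped.
- pause(seconds).
- solve_ik(position, orientation): joint angles nearest the present ones, or None.
- read_state(): the state.
- get_image(name): name is "scene" or "top" or "wrist"; returns a dict with "color" (400x640x3 uint8, blue, green, red), "z_map" (400x640 float32, mm along the optical axis (not along the pixel's ray), 0 where there is no reading), "camera_matrix" (3x3 intrinsics, pixels), "position" and "rotation" of the camera in the world; the wrist camera has in their place "tool_from_camera" (4x4, takes a point from camera to tool coordinates, whose origin is the TCP and whose axes are the flange's). Camera axes: x right, y down, z forward; pixel columns grow to the right and rows downward; lengths in mm; the calibration is good to about 2 mm. A picture is of the moment at which its call begins: read the wrist's pose just before it.
A pose or a line that the arm cannot do raises Unreachable and nothing moves.
- close_job(): hands the job in; it is judged then, once.
The state is a dict: "time": time; "joint_positions": joint angles; "joint_velocities": joint speeds; "joint_torque": joint torques, N m; "ee_pos": TCP position; "ee_rot": TCP orientation; "force": force on the tool from outside, world axes, zero at the start; "moment": the same for the moment, N m; "gripper_width": opening from 0.0 (shut) to 1.0 (fully open); "grasp_force": force on a finger pad.
Only numpy, scipy, OpenCV 4.12 (cv2) and the standard library are available. Lean on these libraries where they do the work, as an engineer would, in place of code of your own. Each camera call takes 0.05 s, during which the arm holds its last target. There are 200 camera calls.

## Working session

There is one attempt and no reset: what is moved stays moved. The work goes in short steps, each a Python script; the robot and the scene stay as the last script left them, time stands still between calls to the robot, and variables do not carry over. Pictures are saved under pics/ and viewed, at most 14 in all, crops included, and the job is handed in when it is done.

```bash
ls; mkdir -p pics; python3 - <<'E'
from cell import *
import cv2,numpy as np,pickle
d={}
for n in("scene","top","wrist"):
    im=get_image(n); d[n]=im; cv2.imwrite(f"pics/{n}0.png",im["color"])
    print(n,im["camera_matrix"],im.get("position"),im.get("rotation"),im.get("tool_from_camera"))
pickle.dump(d,open("d0.pkl","wb"))
s=read_state();print(s)
E
```

```text
pics
scene [[433.19831581   0.         327.01468942]
 [  0.         433.19831581 204.16818134]
 [  0.           0.           1.        ]] [-107.86564838 -556.07321048  859.26241775] [-2.3500587   0.01764532 -0.79631506] None
top [[507.07270105   0.         319.22626466]
 [  0.         507.07270105 200.15115448]
 [  0.           0.           1.        ]] [ 270.35112027   41.47829823 1426.1882614 ] [-2.99263826 -0.01024498 -1.5870317 ] None
wrist [[346.71228811   0.         319.76447486]
 [  0.         346.71228811 205.29820251]
 [  0.           0.           1.        ]] None None [[ 9.41977130e-04 -9.58888026e-01 -2.83783132e-01  7.56998272e+01]
 [ 9.99998949e-01  1.21601037e-03 -7.89481890e-04 -7.65755611e-01]
 [ 1.10210796e-03 -2.83782090e-01  9.58888164e-01  2.06230897e+01]
 [ 0.00000000e+00  0.00000000e+00  0.00000000e+00  1.00000000e+00]]
{'time': 0.15, 'joint_positions': array([-1.05380005,  0.50162424, -0.42683614,  1.55116126,  0.22078607,
        1.13829473, -0.21031055]), 'joint_velocities': array([-0.00108814, -0.00316664, -0.00119563, -0.00330431,  0.00088677,
       -0.00045933,  0.00031596]), 'joint_torque': array([-6.35061573e-03, -5.67107713e+01, -5.82519695e+00, -2.79458553e+01,
       -6.86713331e-02,  2.63690116e-02,  1.33273365e-04]), 'ee_pos': array([163.17353468, 628.92076667, 403.94248453]), 'ee_rot': array([-3.14015060e+00, -7.50421515e-05,  2.88781670e+00]), 'force': array([ 0.15579256, -0.35915763,  0.2349096 ]), 'moment': array([ 0.01591528, -0.02613163, -0.05716473]), 'grasp_force': 0.0, 'gripper_width': 0.9984813346523453}
```

View pics/top0.png

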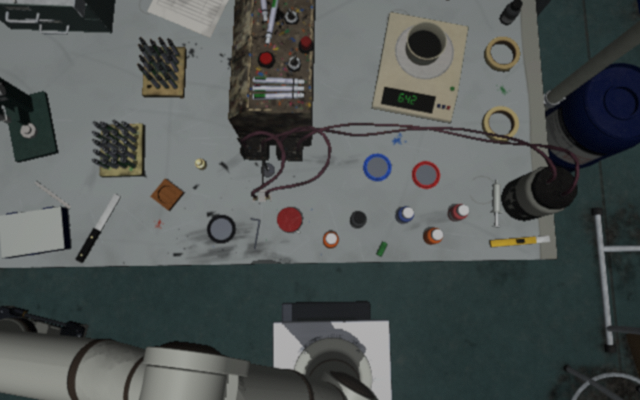

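View pics/scene0.png

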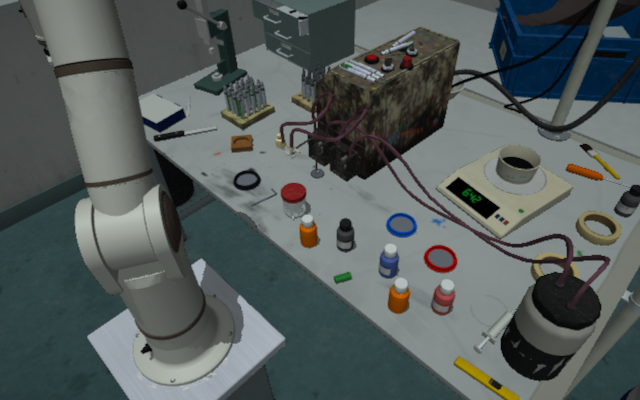

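The top picture shows these:
- **Bottles:** black (358,219), blue (404,214) and red (459,211). Orange look-alikes are at (331,239) and (433,235), and a dark bottle is far off at (512,10).
- **Cups:** black (221,228), blue (377,166) and red (425,174).
- **Weight and rest:** the weight is probably at (200,163) and the rest at (167,194).
- **Jar:** (289,219).

The red one that fits is (459,211), because its body is crimson rather than orange. The black one that fits is (358,219), because (512,10) has a different shape. I'll confirm with a crop and compute positions.

```bash
cat > h.py <<'E'
import numpy as np,cv2
from scipy.spatial.transform import Rotation as R
from cell import *
def cam(im,pose=None):
    """camera rotation, position in world"""
    if im.get("position") is not None:
        return R.from_euler("xyz",im["rotation"]).as_matrix(),np.array(im["position"])
    T=np.array(im["tool_from_camera"]); Rt=R.from_euler("xyz",pose[1]).as_matrix()
    return Rt@T[:3,:3],Rt@T[:3,3]+pose[0]
def plane(im,uv,z,pose=None):
    """world points of pixels on the plane at height z"""
    Rc,p=cam(im,pose); uv=np.atleast_2d(uv).astype(float)
    d=np.c_[uv,np.ones(len(uv))]@np.linalg.inv(im["camera_matrix"]).T@Rc.T
    return p+d*((z-p[2])/d[:,2])[:,None]
def cloud(im,pose=None):
    Rc,p=cam(im,pose); v,u=np.mgrid[:400,:640]; z=im["z_map"]
    q=np.stack([u,v,np.ones_like(u)],-1)@np.linalg.inv(im["camera_matrix"]).T*z[...,None]
    q=q@Rc.T+p; q[z==0]=np.nan
    return q
E
python3 - <<'E'
from h import *
import pickle
d=pickle.load(open("d0.pkl","rb")); t=d["top"]; c=cloud(t)
P=dict(black=(358,219,90),blue=(404,212,90),red=(459,209,90),or1=(331,238,90),or2=(433,234,90),weight=(200,163,46),rest=(167,194,18),cblack=(221,228,8),cblue=(377,166,8),cred=(425,174,8),jar=(289,219,75),stand=(268,170,46))
for k,(u,v,z) in P.items():
    print(k,plane(t,(u,v),z)[0].round(),"maxz",np.nanmax(c[v-6:v+7,u-6:u+7,2]).round(), "ctr",c[v,u].round())
s=d["scene"]["color"]
a=cv2.resize(s[200:325,270:470],None,fx=4,fy=4,interpolation=cv2.INTER_CUBIC)
b=cv2.resize(t["color"][135:255,140:240],None,fx=3,fy=3)
cv2.imwrite("pics/crop1.png",cv2.resize(a,(800,500)))
e=np.hstack([cv2.resize(t["color"][140:250,140:240],(400,440)),cv2.resize(s[120:200,220:330],(400,440))])
cv2.imwrite("pics/crop2.png",e)
E
```

```text
black [419. -77.  90.] maxz 94.0 ctr [418. -77.  94.]
blue [ 435. -200.   90.] maxz 97.0 ctr [ 435. -200.   92.]
red [ 441. -348.   90.] maxz 94.0 ctr [ 442. -349.   85.]
or1 [369.  -5.  90.] maxz 95.0 ctr [369.  -5.  89.]
or2 [ 376. -275.   90.] maxz 94.0 ctr [ 376. -275.   89.]
weight [586. 353.  46.] maxz 49.0 ctr [587. 354.  45.]
rest [505. 450.  18.] maxz 17.0 ctr [508. 455.   2.]
cblack [408. 300.   8.] maxz 12.0 ctr [408. 300.   5.]
cblue [ 579. -143.    8.] maxz 11.0 ctr [ 579. -143.    7.]
cred [ 554. -280.    8.] maxz 12.0 ctr [ 555. -281.    2.]
jar [423. 106.  75.] maxz 81.0 ctr [423. 106.  72.]
stand [564. 165.  46.] maxz 235.0 ctr [570. 167.  16.]
```

View pics/crop1.png

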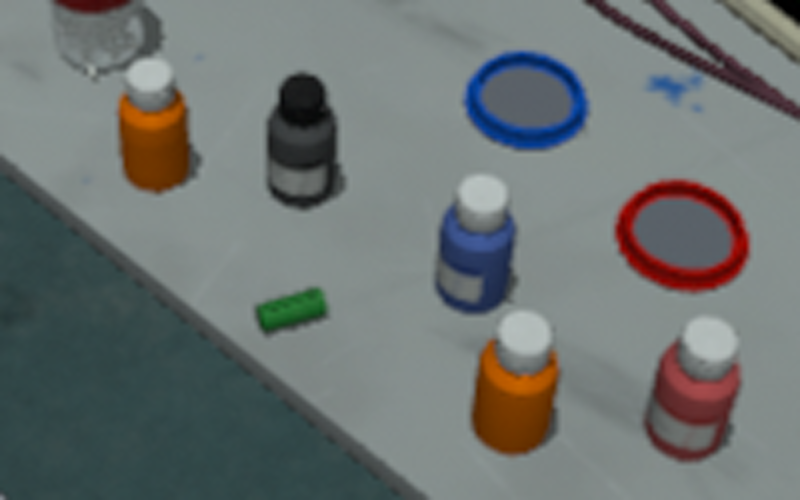

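View pics/crop2.png

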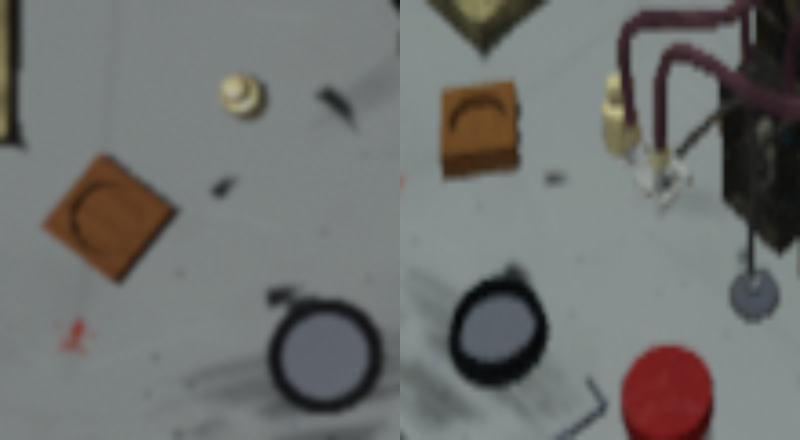

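The crops confirm the targets. The crimson bottle (white cap) differs clearly from both orange ones, the black bottle matches, and the weight and rest are as assumed. Next I'll refine the centres, check obstacles and test IK.

```bash
python3 - <<'E'
from h import *
import pickle
d=pickle.load(open("d0.pkl","rb")); t=d["top"]; c=cloud(t); hsv=cv2.cvtColor(t["color"],cv2.COLOR_BGR2HSV)
def ring(name,u,v,mask):
    m=np.zeros_like(mask); m[v-22:v+23,u-22:u+23]=mask[v-22:v+23,u-22:u+23]
    cn=max(cv2.findContours(m,cv2.RETR_EXTERNAL,cv2.CHAIN_APPROX_NONE)[0],key=cv2.contourArea)
    (x,y),ax,_=cv2.fitEllipse(cn); print(name,(x,y),ax,plane(t,(x,y),9)[0].round(1))
ring("cblue",377,166,cv2.inRange(hsv,(100,130,60),(130,255,255)))
ring("cred",425,174,cv2.inRange(hsv,(0,150,80),(8,255,255))|cv2.inRange(hsv,(172,150,80),(180,255,255)))
ring("cblack",221,228,cv2.inRange(hsv,(0,0,0),(180,255,60)))
for k,u,v,lo,hi in(("rest",167,194,(5,100,40),(20,255,255)),("weight",200,163,(18,60,60),(35,255,255))):
    m=np.zeros((400,640),np.uint8);m[v-25:v+26,u-25:u+26]=cv2.inRange(hsv,lo,hi)[v-25:v+26,u-25:u+26]
    M=cv2.moments(m,True);x,y=M["m10"]/M["m00"],M["m01"]/M["m00"];print(k,(x,y),M["m00"],plane(t,(x,y),18 if k=="rest" else 40)[0].round(1))
# obstacles: max height per 50mm cell
print("y:",list(range(600,-501,-50)))
for x in range(800,300,-50):
    r=[]
    for y in range(600,-501,-50):
        m=(abs(c[...,0]-x)<25)&(abs(c[...,1]-y)<25); r.append(int(np.nanmax(c[...,2][m])) if m.any() else -1)
    print(x,r)
for n,p in dict(weight=(586,353,191),rest=(505,450,199),w1=(385,100,380),w2=(385,-50,380),red=(441,-348,209),blue=(435,-200,209),black=(419,-77,209),cb=(408,300,213),cbl=(579,-143,213),cr=(554,-280,213)).items():
    r=[]
    for yaw in np.arange(-180,180,15):
        q=solve_ik(p,[np.pi,0,np.radians(yaw)])
        if q is not None: r.append((int(yaw)))
    print(n,r)
E
```

```text
cblue (376.8611755371094, 166.8889617919922) (26.278841018676758, 26.630008697509766) [ 576.5 -142.8    9. ]
cred (425.57452392578125, 174.5164031982422) (25.322532653808594, 26.086000442504883) [ 552.3 -281.2    9. ]
cblack (220.25233459472656, 227.88955688476562) (27.069053649902344, 31.282197952270508) [408.4 301.7   9. ]
rest (166.72932330827066, 194.15413533834587) 532.0 [504.7 451.   18. ]
weight (201.04, 163.0) 50.0 [587.7 351.7  40. ]
y: [600, 550, 500, 450, 400, 350, 300, 250, 200, 150, 100, 50, 0, -50, -100, -150, -200, -250, -300, -350, -400, -450, -500]
800 [6, 27, 123, 123, 27, 8, 6, 258, 307, 313, 308, 330, 7, 7, 11, 51, 54, 66, 65, 60, 53, 6, 9]
750 [6, 5, 8, 6, 7, 7, 6, 258, 308, 314, 335, 317, 7, 8, 6, 37, 39, 44, 49, 53, 38, 27, 30]
700 [121, 121, 26, 7, 7, 8, 7, 260, 312, 318, 322, 317, 8, 7, 107, 50, 21, 24, 29, 35, 42, 29, 21]
650 [124, 124, 29, 5, 5, 6, 8, 262, 310, 311, 311, 302, 188, 165, 114, 26, 8, 8, 8, 27, 94, 153, 30]
600 [122, 125, 29, 5, 5, 48, 6, 119, 254, 281, 281, 274, 287, 7, 17, 21, 15, 18, 19, 7, 8, 212, 238]
550 [31, 28, 29, 24, 6, 6, 6, 8, 13, 1
[... 924 characters left out ...]
5, -90, -75, -60, -45, -30, -15, 0, 15, 30, 45, 60, 75, 90, 105, 120, 135, 150, 165]
blue [-180, -165, -150, -135, -120, -105, -90, -75, -60, -45, -30, -15, 0, 15, 30, 45, 60, 75, 90, 105, 120, 135, 150, 165]
black [-180, -165, -150, -135, -120, -105, -90, -75, -60, -45, -30, -15, 0, 15, 30, 45, 60, 75, 90, 105, 120, 135, 150, 165]
cb [-180, -165, -150, -135, -120, -105, -90, -75, -60, -45, -30, -15, 0, 15, 30, 45, 60, 75, 90, 105, 120, 135, 150, 165]
cbl [-180, -165, -150, -135, -120, -105, -90, -75, -60, -45, -30, -15, 0, 15, 30, 45, 60, 75, 90, 105, 120, 135, 150, 165]
cr [-180, -165, -150, -135, -120, -105, -90, -75, -60, -45, -30, -15, 0, 15, 30, 45, 60, 75, 90, 105, 120, 135, 150, 165]
```

```bash
cat >> h.py <<'E'
def yaw_near(p,yaw):
    """of the two equal grasps, the one nearest in joint space"""
    q0=read_state()["joint_positions"]; best=None
    for y in (yaw,yaw+np.pi):
        y=(y+np.pi)%(2*np.pi)-np.pi; q=solve_ik(p,[np.pi,0,y])
        if q is not None and (best is None or abs(q-q0).max()<best[0]): best=(abs(q-q0).max(),y)
    return best[1]
def look(xy,zlo,zhi,r,name,off=(0,0)):
    """centre of the points between two heights near xy, wrist camera"""
    s=read_state(); pose=(s["ee_pos"],s["ee_rot"]); im=get_image("wrist"); c=cloud(im,pose)
    cv2.imwrite(f"pics/{name}.png",im["color"])
    m=(c[...,2]>zlo)&(c[...,2]<zhi)&(np.hypot(c[...,0]-xy[0],c[...,1]-xy[1])<r)
    q=c[m]; (x,y),rad=cv2.minEnclosingCircle(q[:,:2].astype(np.float32))
    print(name,"n",len(q),"mean",q.mean(0).round(1),"circle",round(x,1),round(y,1),"r",round(rad,1),"ztop",np.percentile(q[:,2],95).round(1)," table z",np.nanmedian(c[...,2]).round(1))
    return im,pose,c
def D(yaw): return [np.pi,0,yaw]
def st(): s=read_state(); print("t",round(s["time"],1),s["ee_pos"].round(1),"w",round(s["gripper_width"]*92,1),"F",s["force"].round(1),"g",round(s["grasp_force"],1)); return s
E
python3 - <<'E'
from h import *
p=(505,451,330); yaw=yaw_near(p,np.pi/2); print(yaw)
move_ptp(p,D(yaw)); st(); look((505,451),10,30,50,"wr_rest")
move_l((587,352,330)); st(); look((587,352),20,60,30,"wr_weight")
E
```

```text
1.5707963267948966
t 1.6 [503.3 452.9 330.4] w 92.4 F [-0.8  0.5 -0.3] g 0.0
wr_rest n 3360 mean [508.3 455.7  17.3] circle 508.0 454.5 r 46.4 ztop 18.7  table z 0.3
t 2.7 [586.  353.4 330. ] w 91.9 F [ 0.2 -0.   1.3] g 0.0
wr_weight n 894 mean [593.4 364.2  35.2] circle 593.7 361.6 r 14.1 ztop 45.1  table z 0.2
```

View pics/wr_weight.png

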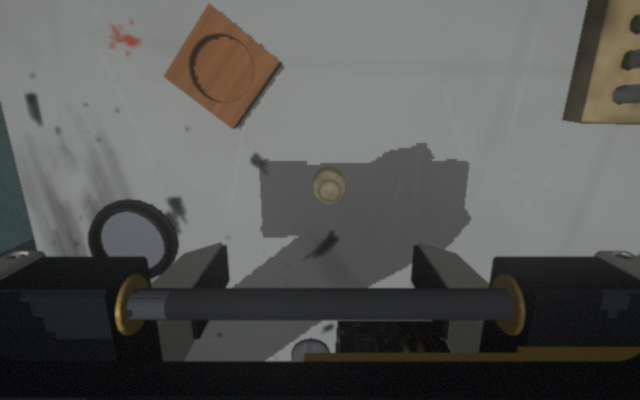

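The weight is at (329,187) with its knob on top, and the rest is at (223,67). The wrist and top estimates differ by about 9 mm, so I'll take one settled second look using the knob alone.

```bash
python3 - <<'E'
from h import *
st(); im,pose,c=look((592,359),39,60,20,"wr_weight2")
print(plane(im,(329,187),46,pose), plane(im,(223,67),16,pose), plane(im,(133,237),8,pose),c[187,329])
t=get_image("top"); c=cloud(t); m=(np.hypot(c[...,0]-590,c[...,1]-356)<25)&(c[...,2]>25)&(c[...,2]<60); print(m.sum(),c[m].mean(0))
E
```

```text
t 2.7 [585.8 353.7 330. ] w 92.1 F [-0.5  0.2 -0.2] g 0.0
wr_weight2 n 405 mean [593.6 362.9  43.6] circle 593.8 361.9 r 9.3 ztop 45.5  table z 0.2
[[593.48702337 366.40241543  46.        ]] [[509.55790181 456.20863312  16.        ]] [[412.37397383 308.82017321   8.        ]] [593.54987682 365.85555269  43.71170088]
0 [nan nan nan]<stdin>:4: RuntimeWarning: Mean of empty slice.
  ret = um.true_divide(
```

```bash
python3 - <<'E'
from h import *
move_l((593,352,250)); pause(.3); st(); look((593,360),39,60,20,"wr_weight3")
s=get_image("scene"); c=cloud(s); m=(np.hypot(c[...,0]-590,c[...,1]-356)<25)&(c[...,2]>25)&(c[...,2]<60); print(m.sum(),c[m].mean(0))
m=(np.hypot(c[...,0]-507,c[...,1]-453)<55)&(c[...,2]>14)&(c[...,2]<30);print(m.sum(),cv2.minEnclosingCircle(c[m][:,:2].astype(np.float32)))
E
```

```text
t 3.8 [593.3 352.2 251.2] w 91.8 F [-0.2 -0.2  0.5] g 0.0
wr_weight3 n 746 mean [593.9 363.5  43.6] circle 593.8 362.2 r 9.2 ztop 45.4  table z 0.1
43 [585.82496539 360.564667    35.75969821]
182 ((505.5892639160156, 453.744140625), 45.322872161865234)
```

View pics/wr_weight3.png

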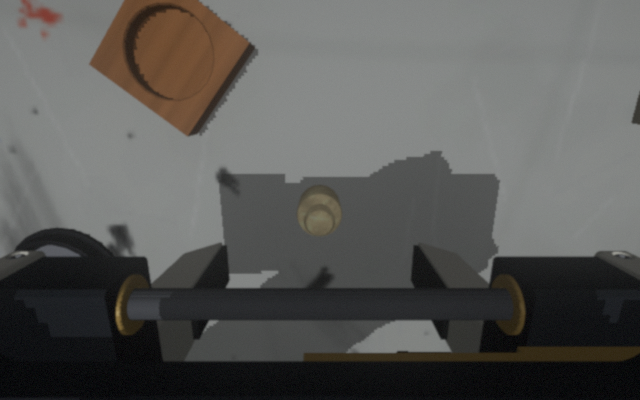

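```bash
python3 - <<'E'
from h import *
move_l((593.8,361.5,159+32),feed=80); st()
gripper_to(0.0,30); st()
move_l((593.8,361.5,300)); st()
move_l((507,440,290)); pause(.3); st()
im,pose,c=look((508,454),12,30,52,"wr_rest2")
m=(c[...,2]>12)&(c[...,2]<25)&(np.hypot(c[...,0]-508,c[...,1]-454)<60)
print(cv2.minAreaRect(c[m][:,:2].astype(np.float32)))
E
```

```text
t 4.8 [594.1 361.6 191.3] w 92.1 F [ 0.3 -0.3  0.2] g 0.0
t 5.8 [593.7 361.5 191. ] w 26.2 F [-0.4 -1.1  0.1] g 30.0
t 6.7 [593.3 361.1 298.9] w 26.0 F [-0.5  0.2 -2.4] g 30.0
t 7.9 [507.7 439.3 290.1] w 26.3 F [-0.1  0.3 -2.3] g 30.0
wr_rest2 n 4197 mean [508.1 458.2  17.4] circle 508.0 454.8 r 46.4 ztop 18.6  table z 0.2
((508.224365234375, 454.51165771484375), (66.5068588256836, 66.31098175048828), 52.00657272338867)
```

View pics/wr_rest2.png

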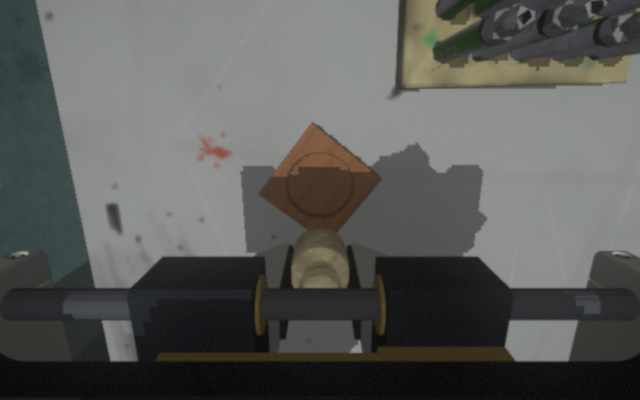

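The weight is held at (320,260) and the rest's recess is at (320,185). Lowering it in now.

```bash
cat >> h.py <<'E'
def place(x,y,ztouch,zup):
    """lower to ztouch, feel for the floor, release, retreat upward"""
    move_l((x,y,ztouch+25),feed=120); move_l((x,y,ztouch+2),feed=40)
    pause(.3); f0=read_state()["force"][2]; z=ztouch+2
    while z>ztouch-3 and read_state()["force"][2]-f0<1.5:
        z-=.7; move_l((x,y,z),feed=15)
    st(); gripper_to(.75); pause(.2); st(); move_l((x,y,zup),feed=120)
E
python3 - <<'E'
from h import *
place(508.2,454.5,199,300)
move_l((508.2,440,300)); pause(.2); look((508,454),40,70,30,"placed_w")
p=(430,308,320); yaw=yaw_near(p,0); move_ptp(p,D(yaw)); pause(.2); st()
im,pose,c=look((411,305),6,20,55,"wr_cblack")
E
```

```text
t 10.7 [508.3 454.6 198.9] w 26.4 F [-1.6 -2.   5.1] g 30.0
t 11.8 [508.2 454.5 198.2] w 68.8 F [-0.1 -0.2  0.4] g 0.0
placed_w n 544 mean [508.7 456.2  51.6] circle 508.9 455.3 r 9.2 ztop 53.4  table z 0.3
t 14.7 [430.2 308.4 319.9] w 68.9 F [-0.   0.1  0.8] g 0.0
wr_cblack n 1420 mean [410.5 303.   12.2] circle 409.5 302.9 r 37.3 ztop 14.4  table z 0.4
```

View pics/placed_w.png

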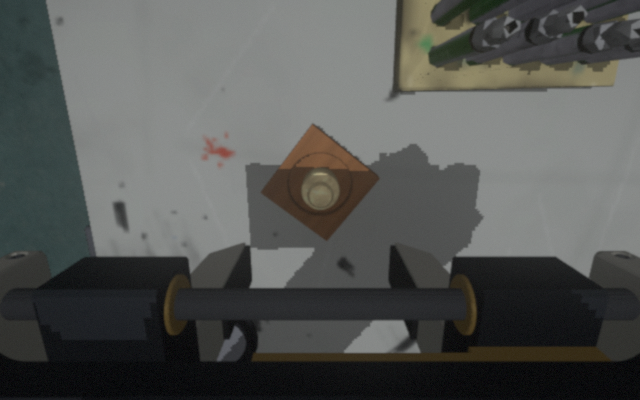

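View pics/wr_cblack.png

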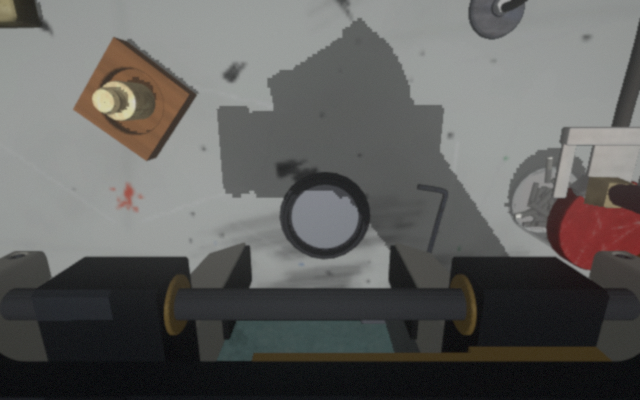

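The weight sits in the recess at (320,190), and its top reads 53.4 mm against 54 expected. The black cup is at (324,215), with a centre of (409.5, 302.9). Now I'll cross in front to the right side and look there.

```bash
python3 - <<'E'
from h import *
s=read_state(); yaw=s["ee_rot"][2]; print(yaw)
move_l((400,290,430)); move_l((390,100,430),feed=250); move_l((400,-100,430),feed=250)
gripper_to(1.0)
move_ptp((545,-215,350),D(yaw)); pause(.3); st()
im,pose,c=look((554,-280),8,30,50,"wr_cr"); 
for xy in((556,-278),(580,-140)):
    m=(c[...,2]>8)&(c[...,2]<25)&(np.hypot(c[...,0]-xy[0],c[...,1]-xy[1])<50); print(m.sum(),cv2.minEnclosingCircle(c[m][:,:2].astype(np.float32)))
p=(430,-330,340); y2=yaw_near(p,np.radians(131.7)); print(y2)
move_ptp(p,D(y2)); pause(.3); st(); look((443,-346),75,120,28,"wr_red")
E
```

```text
0.0006398754495240411
t 19.2 [ 544.9 -214.3  351. ] w 92.0 F [ 0.5 -0.1  1. ] g 0.0
wr_cr n 1154 mean [ 557.5 -281.2   12.9] circle 556.3 -280.7 r 37.2 ztop 14.6  table z 0.4
1154 ((556.322021484375, -280.6920471191406), 37.20094680786133)
1203 ((580.4362182617188, -142.23687744140625), 37.198394775390625)
-0.8429940287132602
t 20.3 [ 431.  -329.2  340. ] w 92.2 F [ 0.3 -0.2  0.3] g 0.0
wr_red n 1529 mean [ 443.2 -358.8   88.2] circle 442.5 -358.2 r 14.9 ztop 89.9  table z 0.1
```

View pics/wr_red.png

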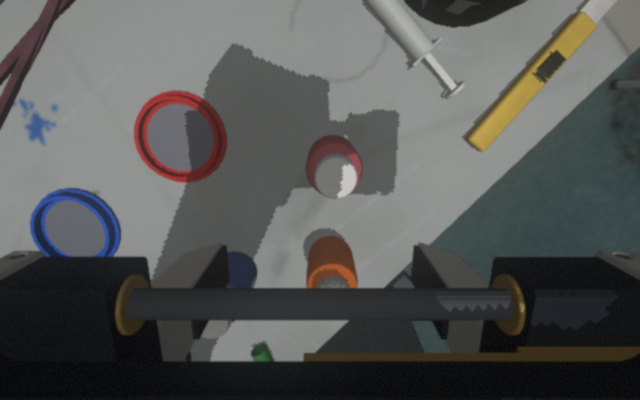

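The red bottle's cap is at (334,178), with the orange one behind the jaws at (332,265). The cap's radius matches at 14.9 mm. Pick and place red.

```bash
cat >> h.py <<'E'
def pick(x,y,zg,zup):
    move_l((x,y,340)); move_l((x,y,zg),feed=110); gripper_to(0.0,25); s=st()
    move_l((x,y,zup),feed=120); return s
E
python3 - <<'E'
from h import *
pick(442.5,-358.2,209,330)
move_l((556.3,-280.7,330)); st()
place(556.3,-280.7,213,345)
move_l((520,-250,345)); pause(.2); look((556,-281),78,120,28,"placed_r")
p=(433,-180,340); y2=yaw_near(p,np.radians(52)); print(y2)
move_ptp(p,D(y2)); pause(.3); st(); look((437,-206),75,120,28,"wr_blue")
E
```

```text
t 22.9 [ 442.5 -358.2  209. ] w 42.6 F [-0.5  0.4  0.2] g 25.0
t 25.1 [ 555.2 -281.7  330.1] w 42.4 F [-0.6 -0.5 -0.7] g 25.0
t 27.8 [ 556.4 -280.8  213. ] w 42.6 F [ 0.2 -0.5  0.3] g 25.0
t 28.6 [ 556.3 -280.7  212.9] w 68.9 F [-0.5 -0.9  0.1] g 0.0
placed_r n 1549 mean [ 556.5 -281.3   92.5] circle 556.0 -280.9 r 15.0 ztop 93.9  table z 0.6
0.9075712110370517
t 32.1 [ 433.1 -180.1  339.9] w 69.5 F [-0.4  0.3  0. ] g 0.0
wr_blue n 1422 mean [ 438.6 -207.1   87.7] circle 437.6 -209.0 r 15.1 ztop 90.0  table z 0.4
```

View pics/wr_blue.png

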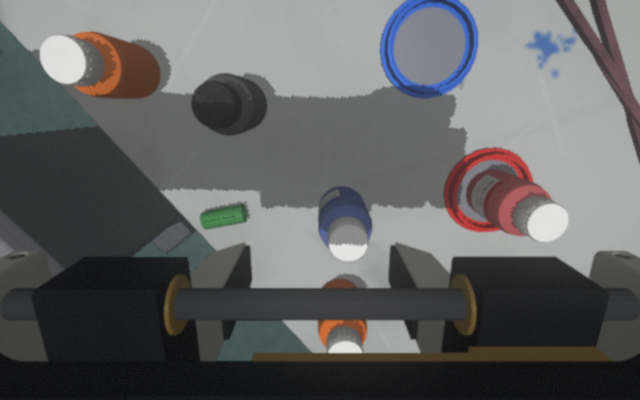

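Red stands in its cup at (490,190), top at 93.9 mm against 94 expected. Blue's cap is at (347,245). I'll check which yaw keeps the gripper and camera furthest from the hoses at the blue cup, then pick blue.

```bash
python3 - <<'E'
from h import *
import pickle
d=pickle.load(open("d0.pkl","rb")); c=np.vstack([cloud(d[n]).reshape(-1,3) for n in("top","scene")]); c=c[(c[:,2]>85)&(c[:,0]>480)&(c[:,0]<800)&(c[:,1]>-300)&(c[:,1]<60)]
def box(q,x0,x1,y0,y1): return np.hypot(np.maximum(0,np.maximum(x0-q[:,0],q[:,0]-x1)),np.maximum(0,np.maximum(y0-q[:,1],q[:,1]-y1))).min()
for y in(0,180,-128,52,30,-150,-170,160):
    a=np.radians(y); r=c[:,:2]-(580.4,-142.2); q=np.c_[r@(np.cos(a),np.sin(a)),r@(np.sin(a),-np.cos(a))]
    print(y,"body",box(q,-37,37,-95,95).round(),"cam",box(q[c[:,2]>140],30,115,-50,50).round())
gripper_to(.9); pick(437.6,-209,209,340)
E
```

```text
0 body 34.0 cam 38.0
180 body 34.0 cam 90.0
-128 body 56.0 cam 137.0
52 body 56.0 cam 5.0
30 body 39.0 cam 0.0
-150 body 39.0 cam 115.0
-170 body 45.0 cam 97.0
160 body 17.0 cam 69.0
t 35.1 [ 437.5 -208.9  209. ] w 42.4 F [-1.1  1.2  1.1] g 25.0
```

```bash
python3 - <<'E'
from h import *
move_ptp((500,-190,350),D(np.radians(-128))); st()
move_l((580.4,-142.2,340)); place(580.4,-142.2,213,345)
move_l((600,-130,345)); pause(.2); look((580,-142),78,120,28,"placed_b")
move_l((480,-170,360))
p=(415,-70,350)
y2=yaw_near(p,np.radians(125)); print(y2)
move_ptp(p,D(y2)); pause(.3); st(); look((421,-80),75,120,28,"wr_black")
E
```

```text
t 38.2 [ 499.6 -189.9  349.1] w 42.6 F [ 0.1  0.4 -1.8] g 25.0
t 41.7 [ 580.5 -142.1  213.1] w 42.3 F [-0.4  0.1  0.7] g 25.0
t 42.6 [ 580.4 -142.2  212.9] w 69.2 F [-0.4 -0.5 -0.8] g 0.0
placed_b n 1502 mean [ 580.9 -145.3   92.1] circle 581.6 -144.2 r 15.0 ztop 93.9  table z 6.7
2.181661564992912
t 47.2 [415.1 -70.1 349.9] w 69.0 F [ 0.1  0.4 -0.6] g 0.0
wr_black n 1330 mean [425.  -78.5  87.9] circle 426.2 -80.0 r 15.0 ztop 89.9  table z -0.0
```

View pics/wr_black.png

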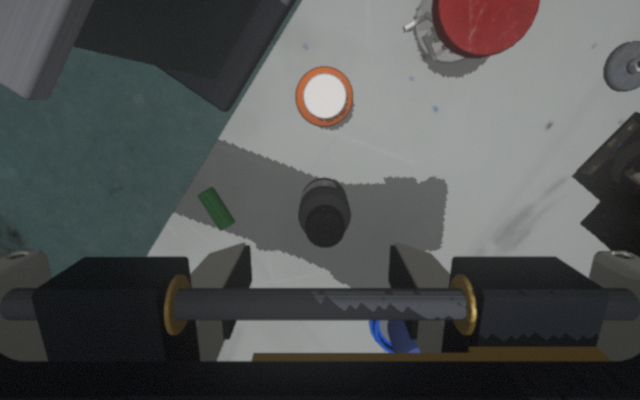

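Blue is placed, top at 93.9 mm. The black bottle's cap is at (326,227), the orange one is at (324,97) and the jar is at the top right. Next I'll pick black, cross high in front of the jar, and place it.

```bash
python3 - <<'E'
from h import *
gripper_to(.9); pick(426.2,-80,209,400)
move_ptp((395,-70,430),D(np.pi)); st()
move_l((390,100,430),feed=200); move_l((400,250,430),feed=200); st()
move_l((409.5,302.9,330)); place(409.5,302.9,213,345)
move_l((425,308,360)); pause(.2); look((410,303),78,120,28,"placed_k")
move_l((400,420,400)); st()
im=get_image("top"); cv2.imwrite("pics/top_end.png",im["color"])
E
```

```text
t 50.0 [426.2 -80.  209. ] w 42.9 F [ 0.2 -0.3  0.2] g 25.0
t 52.8 [395.  -70.1 429.9] w 42.9 F [ 1.2  1.2 -1. ] g 25.0
t 54.7 [400.3 248.7 429.7] w 42.8 F [-0.5  0.  -0.4] g 25.0
t 58.3 [409.6 303.  213.1] w 42.9 F [-0.3 -1.   0.9] g 25.0
t 59.1 [409.5 302.9 212.9] w 69.1 F [ 0.   0.7 -0.4] g 0.0
placed_k n 1336 mean [407.6 301.8  92.1] circle 409.0 301.6 r 15.1 ztop 94.0  table z -0.0
t 61.9 [400.3 419.2 399.4] w 68.7 F [-0.5 -0.4  0.1] g 0.0
```

View pics/top_end.png

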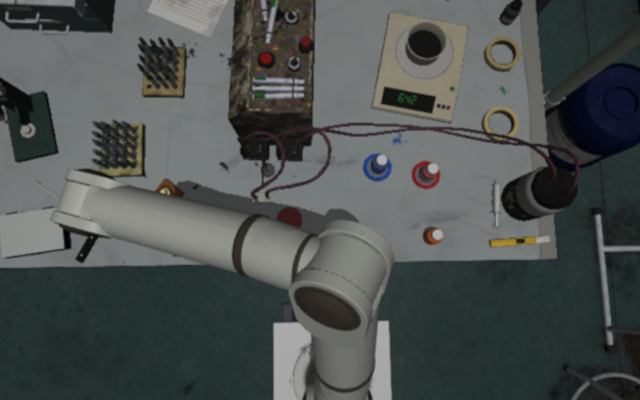

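The final top view shows blue in its cup at (377,165), red in its cup at (427,172) and the jar's lid still at (289,216). The arm hides the black cup and most of the rest, but wrist measurements after each release confirmed both. I'm handing in.

```bash
python3 -c "
from cell import *
print(close_job())"
```

```text
the job is handed in; nothing more can be done
None
```

The job is handed in: wrist-camera checks after each release put all three bottles and the weight upright within about 3 mm of their holder centres, and the jar looks unmoved in the last top view; no verdict came back from the judge.

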